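# Count three caps into the wash basket and hold the ultrasonic bath's lid open

## Task

Get the small ultrasonic bath ready for a wash: while its lid is still shut, lay exactly three of the five aluminium screw caps from the dark mat on the floor of the wire basket, side by side and not piled up, and leave the other two lying where they are on the mat and the basket standing level on the bench. Then lift the bath's lid, which falls shut by itself, without letting it slam, and hold it with the gripper's fingers at 60 degrees from shut, so that a colleague can slip the basket in and drips run off the lid into the tank. Finish while still holding the lid still at that angle, with the two bottles and the beaker left undisturbed.

Things in the scene. Friction and masses are not known exactly. Their poses are not given: they have to be found in the camera images.
- bath: bench-top ultrasonic bath, a stainless box fixed to the bench, 180 mm deep (its x), 245 mm wide (its y), top rim 140 mm above the bench; control panel on its -x face, which looks roughly towards the robot. Origin: centre of its underside, on the bench; x points from the front panel to the hinged back, z up. It stands on one side of the bench, left or right, with the mat on the other
- lid (a joint): angle of the bath's stainless lid, rad: 0 shut, growing as the front edge rises and swings back; 60 degrees is 1.047; a stop ends its travel at 1.30. Nothing keeps it open: its weight (0.25 to 0.5 kg) shuts it from any angle
- lid_handle (a point): middle of the lid's handle, a round steel bar 10 mm thick and 100 mm long on two posts, lying along the bath's y near the lid's front edge; its axis is 34 mm above the lid's top face, so fingers straddle it with 29 mm free under it; lid shut, it is 179 mm above the bench. Its axes turn with the lid (those of the bath when shut): z is the lid's outward normal, x points from the handle to the hinge
- lid_hinge (a point): point on the lid's hinge axis (along the bath's y), in the middle of the bath's back rim, 141 mm above the bench; from here the handle's middle lies at -145 mm along the lid's x and +38 mm along the lid's z. The lid is a plate 247 mm wide, its front edge 180 mm from the hinge
- basket: loose wire basket of stainless steel (0.35 kg), 165 mm along its x, 115 mm along its y, 50 mm high, open at the top, walls and floor 3 mm thick. Origin: centre of its underside; z up
- basket_floor (a point): centre of the upper face of the basket's floor, 3 mm above the bench
- mat: dark rubber mat fixed flat on the bench, 230 mm along its x, 150 mm along its y, 3 mm thick, on which the caps lie. Origin: centre of its underside; z up
- cap1_center (a point): one of five alike aluminium screw caps, a cylinder 34 mm across and 22 mm high (12 g), lying crown up on the mat; this is its centre, 11 mm above its underside. Neighbours leave at least 25 mm free between caps
- cap2_center (a point): one of five alike aluminium screw caps, a cylinder 34 mm across and 22 mm high (12 g), lying crown up on the mat; this is its centre, 11 mm above its underside. Neighbours leave at least 25 mm free between caps
- cap3_center (a point): one of five alike aluminium screw caps, a cylinder 34 mm across and 22 mm high (12 g), lying crown up on the mat; this is its centre, 11 mm above its underside. Neighbours leave at least 25 mm free between caps
- cap4_center (a point): one of five alike aluminium screw caps, a cylinder 34 mm across and 22 mm high (12 g), lying crown up on the mat; this is its centre, 11 mm above its underside. Neighbours leave at least 25 mm free between caps
- cap5_center (a point): one of five alike aluminium screw caps, a cylinder 34 mm across and 22 mm high (12 g), lying crown up on the mat; this is its centre, 11 mm above its underside. Neighbours leave at least 25 mm free between caps
- bottle_shut_mid (a point): square amber bottle 52 x 52 mm, 126 mm high, with its own aluminium cap screwed on, beyond the mat; leave it alone. This is its middle, 60 mm above its foot
- bottle_open_mid (a point): the same bottle without a cap, 118 mm high, beyond the basket; leave it alone. This is its middle, 60 mm above its foot
- beaker_mid (a point): glass beaker 74 mm across, 92 mm high, with a syringe leaning in it up to 134 mm, beyond the bath's back; leave it alone. This is its middle, 46 mm above its foot

How it is judged:
On the way, in this order (a step that is already met when the one before it is completed fails the run):
1. exactly three caps lie in the basket and the other two are left on the mat, with the bath's lid still shut (((x of cap1_center in the frame of basket between -0.0775 and 0.0775 m and y of cap1_center in the frame of basket between -0.0525 and 0.0525 m and z of cap1_center in the frame of basket below 0.03 m) or distance of cap1_center from where it was at the start of the episode below 0.05 m) and ((x of cap2_center in the frame of basket between -0.0775 and 0.0775 m and y of cap2_center in the frame of basket between -0.0525 and 0.0525 m and z of cap2_center in the frame of basket below 0.03 m) or distance of cap2_center from where it was at the start of the episode below 0.05 m) and ((x of cap3_center in the frame of basket between -0.0775 and 0.0775 m and y of cap3_center in the frame of basket between -0.0525 and 0.0525 m and z of cap3_center in the frame of basket below 0.03 m) or distance of cap3_center from where it was at the start of the episode below 0.05 m) and ((x of cap4_center in the frame of basket between -0.0775 and 0.0775 m and y of cap4_center in the frame of basket between -0.0525 and 0.0525 m and z of cap4_center in the frame of basket below 0.03 m) or distance of cap4_center from where it was at the start of the episode below 0.05 m) and ((x of cap5_center in the frame of basket between -0.0775 and 0.0775 m and y of cap5_center in the frame of basket between -0.0525 and 0.0525 m and z of cap5_center in the frame of basket below 0.03 m) or distance of cap5_center from where it was at the start of the episode below 0.05 m) and ((distance of each of cap1_center, cap2_center from where it was at the start of the episode below 0.05 m and distance of each of cap3_center, cap4_center, cap5_center from where it was at the start of the episode above 0.05 m) or (distance of each of cap1_center, cap3_center from where it was at the start of the episode below 0.05 m and distance of each of cap2_center, cap4_center, cap5_center from where it was at the start of the episode above 0.05 m) or (distance of each of cap1_center, cap4_center from where it was at the start of the episode below 0.05 m and distance of each of cap2_center, cap3_center, cap5_center from where it was at the start of the episode above 0.05 m) or (distance of each of cap1_center, cap5_center from where it was at the start of the episode below 0.05 m and distance of each of cap2_center, cap3_center, cap4_center from where it was at the start of the episode above 0.05 m) or (distance of each of cap1_center, cap4_center, cap5_center from where it was at the start of the episode above 0.05 m and distance of each of cap2_center, cap3_center from where it was at the start of the episode below 0.05 m) or (distance of each of cap1_center, cap3_center, cap5_center from where it was at the start of the episode above 0.05 m and distance of each of cap2_center, cap4_center from where it was at the start of the episode below 0.05 m) or (distance of each of cap1_center, cap3_center, cap4_center from where it was at the start of the episode above 0.05 m and distance of each of cap2_center, cap5_center from where it was at the start of the episode below 0.05 m) or (distance of each of cap1_center, cap2_center, cap5_center from where it was at the start of the episode above 0.05 m and distance of each of cap3_center, cap4_center from where it was at the start of the episode below 0.05 m) or (distance of each of cap1_center, cap2_center, cap4_center from where it was at the start of the episode above 0.05 m and distance of each of cap3_center, cap5_center from where it was at the start of the episode below 0.05 m) or (distance of each of cap1_center, cap2_center, cap3_center from where it was at the start of the episode above 0.05 m and distance of each of cap4_center, cap5_center from where it was at the start of the episode below 0.05 m)) and value of joint lid below 0.06 rad and linear speed of basket below 0.05 m/s), for 0.3 s.
2. the lid is lifted by the robot (value of joint lid above 0.5 rad and contact force between lid and the fingers above 0.3 N), for 0.1 s.
At the end, for the whole second after the job is handed in: Fingers hold the lid still at 60 degrees within 7, nothing else propping it; exactly three caps lie at rest in the basket, centres under 30 mm above its underside, the others within 50 mm of where they lay; basket level on the bench; bottles and beaker upright, within 30 mm of their start (value of joint lid between 0.925 and 1.17 rad and velocity of joint lid between -0.1 and 0.1 rad/s and contact force between lid and the fingers above 0.3 N and contact force between lid and basket below 0.1 N and contact force between lid and bottle_shut below 0.1 N and contact force between lid and bottle_open below 0.1 N and contact force between lid and beaker below 0.1 N and contact force between lid and cap1 below 0.1 N and contact force between lid and cap2 below 0.1 N and contact force between lid and cap3 below 0.1 N and contact force between lid and cap4 below 0.1 N and contact force between lid and cap5 below 0.1 N and ((x of cap1_center in the frame of basket between -0.0775 and 0.0775 m and y of cap1_center in the frame of basket between -0.0525 and 0.0525 m and z of cap1_center in the frame of basket below 0.03 m) or distance of cap1_center from where it was at the start of the episode below 0.05 m) and ((x of cap2_center in the frame of basket between -0.0775 and 0.0775 m and y of cap2_center in the frame of basket between -0.0525 and 0.0525 m and z of cap2_center in the frame of basket below 0.03 m) or distance of cap2_center from where it was at the start of the episode below 0.05 m) and ((x of cap3_center in the frame of basket between -0.0775 and 0.0775 m and y of cap3_center in the frame of basket between -0.0525 and 0.0525 m and z of cap3_center in the frame of basket below 0.03 m) or distance of cap3_center from where it was at the start of the episode below 0.05 m) and ((x of cap4_center in the frame of basket between -0.0775 and 0.0775 m and y of cap4_center in the frame of basket between -0.0525 and 0.0525 m and z of cap4_center in the frame of basket below 0.03 m) or distance of cap4_center from where it was at the start of the episode below 0.05 m) and ((x of cap5_center in the frame of basket between -0.0775 and 0.0775 m and y of cap5_center in the frame of basket between -0.0525 and 0.0525 m and z of cap5_center in the frame of basket below 0.03 m) or distance of cap5_center from where it was at the start of the episode below 0.05 m) and ((distance of each of cap1_center, cap2_center from where it was at the start of the episode below 0.05 m and distance of each of cap3_center, cap4_center, cap5_center from where it was at the start of the episode above 0.05 m) or (distance of each of cap1_center, cap3_center from where it was at the start of the episode below 0.05 m and distance of each of cap2_center, cap4_center, cap5_center from where it was at the start of the episode above 0.05 m) or (distance of each of cap1_center, cap4_center from where it was at the start of the episode below 0.05 m and distance of each of cap2_center, cap3_center, cap5_center from where it was at the start of the episode above 0.05 m) or (distance of each of cap1_center, cap5_center from where it was at the start of the episode below 0.05 m and distance of each of cap2_center, cap3_center, cap4_center from where it was at the start of the episode above 0.05 m) or (distance of each of cap1_center, cap4_center, cap5_center from where it was at the start of the episode above 0.05 m and distance of each of cap2_center, cap3_center from where it was at the start of the episode below 0.05 m) or (distance of each of cap1_center, cap3_center, cap5_center from where it was at the start of the episode above 0.05 m and distance of each of cap2_center, cap4_center from where it was at the start of the episode below 0.05 m) or (distance of each of cap1_center, cap3_center, cap4_center from where it was at the start of the episode above 0.05 m and distance of each of cap2_center, cap5_center from where it was at the start of the episode below 0.05 m) or (distance of each of cap1_center, cap2_center, cap5_center from where it was at the start of the episode above 0.05 m and distance of each of cap3_center, cap4_center from where it was at the start of the episode below 0.05 m) or (distance of each of cap1_center, cap2_center, cap4_center from where it was at the start of the episode above 0.05 m and distance of each of cap3_center, cap5_center from where it was at the start of the episode below 0.05 m) or (distance of each of cap1_center, cap2_center, cap3_center from where it was at the start of the episode above 0.05 m and distance of each of cap4_center, cap5_center from where it was at the start of the episode below 0.05 m)) and angle between basket's own z axis and vertical below 0.1 rad and height (world z) of basket below 0.01 m and linear speed of each of basket, cap1, cap2, cap3, cap4, cap5 below 0.02 m/s and distance of each of bottle_shut_mid, bottle_open_mid, beaker_mid from where it was at the start of the episode below 0.03 m and angle between each of bottle_shut_mid, bottle_open_mid, beaker_mid's own z axis and vertical below 0.2 rad); the arm keeps its last pose, push and grip.
It fails at once if the shut bottle is knocked over or pushed more than 30 mm (distance of bottle_shut_mid from where it was at the start of the episode above 0.03 m or angle between bottle_shut_mid's own z axis and vertical above 0.3 rad).
It fails at once if the open bottle is knocked over or pushed more than 30 mm (distance of bottle_open_mid from where it was at the start of the episode above 0.03 m or angle between bottle_open_mid's own z axis and vertical above 0.3 rad).
It fails at once if the beaker is knocked over or pushed more than 30 mm (distance of beaker_mid from where it was at the start of the episode above 0.03 m or angle between beaker_mid's own z axis and vertical above 0.3 rad).
It fails at once if the lid slams (falls at more than 4 rad/s) (velocity of joint lid below -4 rad/s).
It also fails if it takes over 72 s, if anything falls off the work surface, if the arm or the gripper's body presses on something with over 40 N, if the wrist force passes 120 N, or if a joint passes its speed limit or range.

## Robot

A 7-joint arm with a two-finger parallel gripper is mounted at the origin on the work surface. World frame = base frame: x ahead of the robot, y to its left, z up, the work surface at z = 0. Lengths are in m, angles in rad, forces in N, time in s.
With the tool pointing down it reaches from about 0.425 to 0.825 m from the base axis. Payload 3.6 kg.
Tool frame: the origin (TCP) lies at the very end of the fingers, on their centre line; the grasp point (between the pads) lies 19 mm behind it; z points along the fingers, y is the line along which they close (so a half turn about z gives the same grasp; the last joint's range is limited). The gripper opens to 85 mm and grips with 20 to 120 N. Pads are 22 mm wide; open, the fingers measure 114 mm over their backs; the gripper's body (76 mm by 85 mm) begins 54 mm behind the grasp point. The pads swing forward as they close: fully open they stand 13 mm farther back than shut.
Start: joints at [-1.141, 0.615, -0.013, 1.423, 0.008, 1.103, -0.04], TCP at [0.286, 0.584, 0.192] pointing down, gripper open.
Joint ranges: [-3.12, 3.12], [-0.3, 2.06], [-1.34, 1.32], [0.26, 2.42], [-1.36, 4.5], [0.01, 1.98], [-2.84, 2.84]. Speed limits (rad/s): [2.79, 2.79, 3.14, 3.14, 3.14, 3.14, 3.14].

## Interface

Orientations are given as a unit quaternion [w, x, y, z].
In Python, from plant import env, effector, sensors, read_camera, camera_info gives the robot as it stands. Calls block until the motion is done:
- env.reach(position, orientation): joint-space move of the TCP to a pose.
- env.servo_line(position, ori=None, feed=0.15): straight line of the TCP; ori=None keeps the orientation; feed is the mean speed in m/s.
- env.set_joints(angles): joint-space move.
- effector.gripper_to(opening, grip_force=None): finger opening in m; grip_force is the grip in N (None keeps the last); returns when the fingers have stopped.
- env.wait(seconds).
- env.ik(position, orientation): joint angles nearest the present ones, or None.
- sensors.state(): the state.
- read_camera(name): name is "side" or "top"; returns the picture (384x512x3 uint8, blue, green, red); there is no depth.
- camera_info(name): a dict with "intrinsics" (3x3 intrinsics, pixels), "rvec" (rotation vector, rad) and "tvec" (3), from world to camera coordinates, as OpenCV has them. Camera axes: x right, y down, z forward; pixel columns grow to the right and rows downward; lengths in m; the calibration is good to about 2 mm. A picture is of the moment at which its call begins. camera_info takes no time and is no camera call.
A pose or a line that the arm cannot do raises env.MotionError and nothing moves.
- env.job_done(): hands the job in; it is judged then, once.
The state is a dict: "time_s": time; "joints": joint angles; "joint_vel": joint speeds; "effort": joint torques, N m; "eef_pos": TCP position; "tcp_rot": TCP orientation; "ft_force": force on the tool from outside, world axes, zero at the start; "ft_torque": the same for the moment, N m; "opening": finger opening in m; "grasp_force": force on a finger pad.
Only numpy, scipy, OpenCV 4.12 (cv2) and the standard library are available. Lean on these libraries where they do the work, as an engineer would, in place of code of your own. Each camera call takes 0.05 s, during which the arm holds its last target. There are 200 camera calls.

## Working session

There is one attempt and no reset: what is moved stays moved. The work goes in short steps, each a Python script; the robot and the scene stay as the last script left them, time stands still between calls to the robot, and variables do not carry over. Pictures are saved under pics/ and viewed, at most 10 in all, crops included, and the job is handed in when it is done.

```bash
ls; mkdir -p pics
python3 - <<'E'
from plant import *
import cv2
for n in("top","side"):
    cv2.imwrite(f"pics/{n}0.png",read_camera(n)); i=camera_info(n)
    print(n,i)
    R=cv2.Rodrigues(i["rvec"])[0] if hasattr(i["rvec"],'shape') else None
print(sensors.state())
E
```

```text
pics
top {'intrinsics': array([[466.58810303,   0.        , 255.07382045],
       [  0.        , 466.58810303, 180.86182839],
       [  0.        ,   0.        ,   1.        ]]), 'rvec': array([ 2.0224864 , -2.209721  ,  0.22302419]), 'tvec': array([0.06097647, 0.61644237, 1.14718172])}
side {'intrinsics': array([[395.29726755,   0.        , 261.11209227],
       [  0.        , 395.29726755, 193.48774296],
       [  0.        ,   0.        ,   1.        ]]), 'rvec': array([ 1.22312926, -2.51171187,  0.76781334]), 'tvec': array([0.35073432, 0.46087479, 0.83163638])}
{'time_s': 0.1, 'joints': array([-1.14148441,  0.61582471, -0.01262996,  1.42475485,  0.00810907,
        1.10340622, -0.04039568]), 'joint_vel': array([-6.39544017e-05, -3.73236603e-03,  4.74261259e-04, -3.60548032e-03,
        5.84253592e-04,  3.46605592e-04,  8.41968288e-04]), 'effort': array([ 1.13273705e-03, -4.70385075e+01,  2.60171117e-01, -1.71570808e+01,
        1.00891039e-02,  5.86626222e-03, -1.27898571e-05]), 'eef_pos': array([0.28576458, 0.58293778, 0.19134726]), 'tcp_rot': array([-2.49969251e-04,  2.25896571e-01,  9.74150587e-01, -1.14446955e-03]), 'ft_force': array([ 0.17571958, -1.12962864, -0.07432106]), 'ft_torque': array([-0.00916994,  0.05842353, -0.03499448]), 'grasp_force': 0.0, 'opening': 0.08575157608250678}
```

View pics/top0.png

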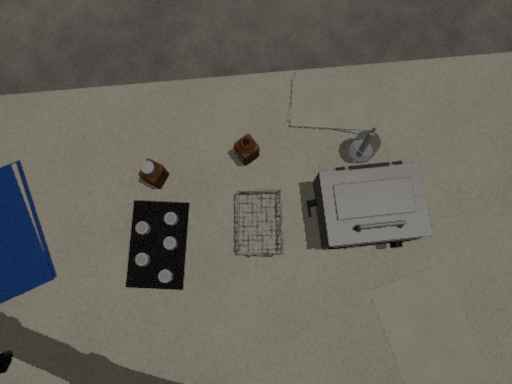

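View pics/side0.png

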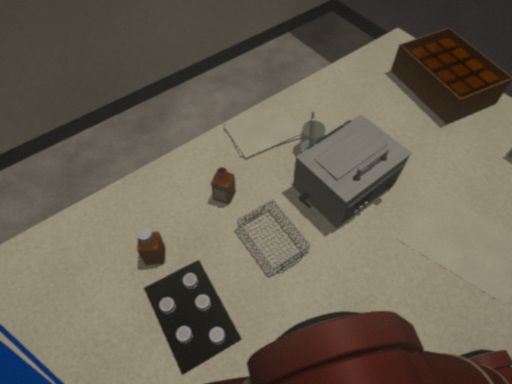

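Top view: the mat is on the left with its caps near (143,228), (171,218), (170,242), (142,259) and (165,276). The basket spans about (236..283, 190..256). The bath is on the right, with its handle from (357,228) to (404,224). The side view shows the same layout.

```bash
cat > h.py <<'E'
import numpy as np, cv2
from plant import env, effector, sensors, read_camera, camera_info
from scipy.spatial.transform import Rotation as Rn
def cam(n):
    i=camera_info(n); R=cv2.Rodrigues(i["rvec"])[0]; return i["intrinsics"],R,np.asarray(i["tvec"]).ravel()
def ray(n,uv,z):
    K,R,t=cam(n); d=R.T@np.linalg.solve(K,[uv[0],uv[1],1]); c=-R.T@t
    return c+d*(z-c[2])/d[2]
def proj(n,p):
    K,R,t=cam(n); q=K@(R@np.asarray(p)+t); return q[:2]/q[2]
def caps(im,n,z=0.025):
    g=cv2.cvtColor(im,cv2.COLOR_BGR2GRAY)
    d=cv2.morphologyEx((g<45).astype(np.uint8),cv2.MORPH_CLOSE,np.ones((3,3)))
    cs=[c for c in cv2.findContours(d,cv2.RETR_EXTERNAL,cv2.CHAIN_APPROX_NONE)[0] if cv2.contourArea(c)>1500]
    out=[]
    for c in cs:
        r=cv2.minAreaRect(c); m=np.zeros_like(g); cv2.drawContours(m,[cv2.convexHull(c)],-1,1,-1)
        b=((g>125)&(m>0)).astype(np.uint8)
        k=cv2.findContours(b,cv2.RETR_EXTERNAL,cv2.CHAIN_APPROX_NONE)[0]
        out.append((r,[(cv2.minEnclosingCircle(x),cv2.contourArea(x)) for x in k if cv2.contourArea(x)>25]))
    return out
E
python3 - <<'E'
from h import *
for n in("top","side"):
    im=cv2.imread(f"pics/{n}0.png")
    for r,ks in caps(im,n):
        print(n,r)
        for (c,rad),a in ks: print(np.round(c,1),round(rad,1),a,ray(n,c,.025).round(4))
t=cv2.imread("pics/top0.png")
cv2.imwrite("pics/topc.png",cv2.resize(t[145:270,225:440],None,fx=3.6,fy=3.6,interpolation=cv2.INTER_CUBIC))
t=cv2.imread("pics/side0.png")
cv2.imwrite("pics/sidec.png",cv2.resize(t[110:280,225:425],None,fx=3.5,fy=3.5,interpolation=cv2.INTER_CUBIC))
E
```

```text
top ((157.05389404296875, 244.52252197265625), (56.401039123535156, 87.39020538330078), 4.23639440536499)
top ((27.5, 231.5), (55.0, 141.0), 0.0)
side ((349.5, 348.0), (70.0, 277.0), 90.0)
[232.  368.5] 18.3 228.5 [0.3197 0.2748 0.025 ]
[433.5 340. ] 22.1 256.5 [ 0.0881 -0.1165  0.025 ]
side ((190.86441040039062, 316.4248046875), (92.53121948242188, 66.7325439453125), 62.7004280090332)
[216.3 334. ] 7.1 132.5 [0.4    0.2603 0.025 ]
[183.5 333.5] 7.1 125.5 [0.4466 0.3178 0.025 ]
[166.2 303.8] 6.7 109.5 [0.5295 0.3134 0.025 ]
[202.3 301.1] 6.5 113.0 [0.4827 0.2433 0.025 ]
[189.2 278.8] 6.1 97.0 [0.5486 0.2377 0.025 ]
side ((452.0, 61.0), (122.0, 118.0), 90.0)
[406.2  38.9] 6.1 47.0 [ 0.8533 -0.9289  0.025 ]
side ((184.91876220703125, 76.98064422607422), (51.14214324951172, 409.9200744628906), 70.65567016601562)
```

View pics/topc.png

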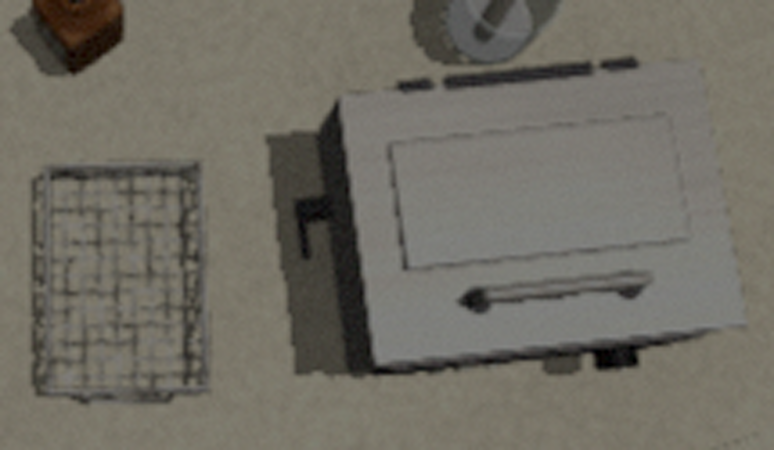

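View pics/sidec.png

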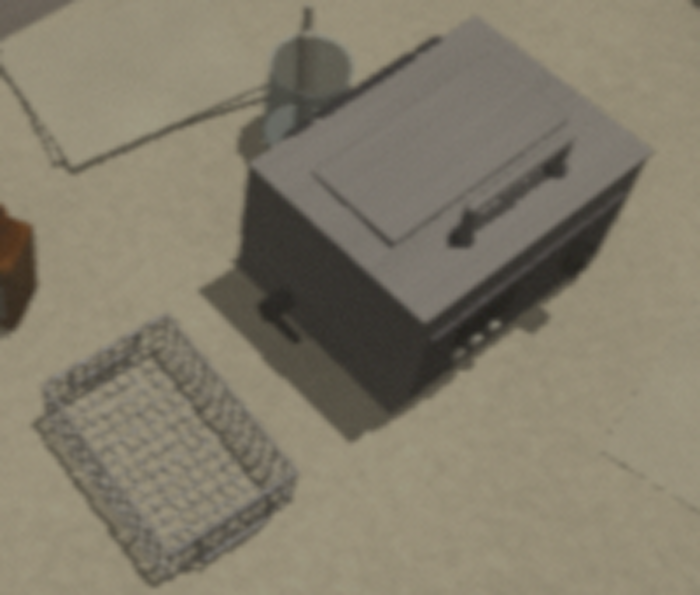

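Top crop: the lid corners are (340,97), (697,63), (745,325) and (377,365). Basket rim corners are about (40,168), (200,162), (208,392) and (35,393). Side crop: the lid corners are (250,162), (475,15), (652,152) and (430,322). Next I turn these into world points.

```bash
sed -i 's/g>125/g>95/' h.py
python3 - <<'E'
from h import *
for n in("top",):
    im=cv2.imread(f"pics/{n}0.png")
    for r,ks in caps(im,n)[:1]:
        print('mat',ray(n,r[0],.003),[ray(n,c,.003).round(3) for c in cv2.boxPoints(r)])
        for (c,rad),a in ks: print(np.round(c,1),round(rad,1),a,ray(n,c,.025).round(4))
    print(cv2.cvtColor(im,cv2.COLOR_BGR2GRAY)[222:234,137:149])
F=lambda x,y,o,f:((x+.5)/f-.5+o[0],(y+.5)/f-.5+o[1])
T=lambda x,y:F(x,y,(225,145),3.6); S=lambda x,y:F(x,y,(225,110),3.5)
for nm,f,pts in(("top",T,[(340,97),(697,63),(745,325),(377,365)]),("side",S,[(250,162),(475,15),(652,152),(430,322)])):
    P=np.array([ray(nm,f(*p),.145) for p in pts]);print(nm,P.round(4).tolist(),'c',P.mean(0).round(4),'edges',[np.linalg.norm(P[i]-P[i-1]).round(4) for i in range(4)])
    yd=P[0]+P[3]-P[1]-P[2];xd=P[0]+P[1]-P[2]-P[3];print('yaw from y',np.degrees(np.arctan2(-yd[0],yd[1])),'x',np.degrees(np.arctan2(xd[1],xd[0])))
    print('hinge',(P[:2].mean(0)).round(4))
for nm,f,pts in(("top",T,[(462,298),(652,277)]),("side",S,[(455,215),(572,140)])):
    P=np.array([ray(nm,f(*p),.179) for p in pts]);print('handle',nm,P.round(4).tolist(),P.mean(0).round(4),np.linalg.norm(P[0]-P[1]))
for nm,f,pts in(("top",T,[(40,168),(200,162),(208,392),(35,393)]),("side",S,[(45,385),(165,318),(297,470),(155,550)])):
    P=np.array([ray(nm,f(*p),.05) for p in pts]);print('basket',nm,P.round(4).tolist(),P.mean(0).round(4),[np.linalg.norm(P[i]-P[i-1]).round(4) for i in range(4)])
print('cams',[-cam(n)[1].T@cam(n)[2] for n in("top","side")])
for p in([(.68,.12)],):pass
print('bottle open top',ray("top",(245,142),.118),'shut cap',ray("top",(148,167),.126),'beaker',ray("top",(362,150),.06))
E
```

```text
mat [0.48305307 0.27925079 0.003     ] [array([0.383, 0.366, 0.003]), array([0.612, 0.341, 0.003]), array([0.587, 0.19 , 0.003]), array([0.36 , 0.22 , 0.003])]
[164.4 275.9] 6.4 108.0 [0.3996 0.2596 0.025 ]
[141.5 258.8] 6.3 106.5 [0.448  0.3166 0.025 ]
[169.  242.5] 6.3 101.5 [0.4837 0.2435 0.025 ]
[141.5 227. ] 6.3 101.5 [0.5304 0.3133 0.025 ]
[170.  217.6] 6.2 103.5 [0.5485 0.2375 0.025 ]
[[ 39  77 105 108 113 121 119 114  95  62  32   8]
 [ 77 113 115 113 109 109 112 118 118  98  67  43]
 [109 115 108 107 106 106 105 113 113 114  97  49]
 [117 108 111 108 106 106 107 107 107 118 115  79]
 [113 107 106 107 107 105 108 107 109 119 119  92]
 [112 108 108 108 109 107 108 107 106 117 116  85]
 [110 109 107 106 107 106 110 106 109 116 113  82]
 [112 107 107 107 110 108 108 108 112 119 111  69]
 [118 110 105 106 108 106 104 110 118 120  95  70]
 [109 120 113 103 103 103 107 119 121 102  73  62]
 [ 75 113 119 117 118 118 119 116  94  78  80  58]
 [ 43  77  89  98 105 107  97  77  58  56  59  39]]
top [[0.6117, -0.1488, 0.145], [0.6138, -0.3917, 0.145], [0.4363, -0.395, 0.145], [0.4318, -
[... 695 characters left out ...]
4677 -0.268   0.179 ] 0.11577261005975278
basket top [[0.5988, 0.0588, 0.05], [0.5929, -0.0572, 0.05], [0.4282, -0.0465, 0.05], [0.4383, 0.0752, 0.05]] [0.5146 0.0076 0.05  ] [np.float64(0.1613), np.float64(0.1161), np.float64(0.165), np.float64(0.122)]
basket side [[0.5978, 0.0542, 0.05], [0.589, -0.0536, 0.05], [0.4305, -0.0466, 0.05], [0.4454, 0.0721, 0.05]] [0.5157 0.0065 0.05  ] [np.float64(0.1535), np.float64(0.1081), np.float64(0.1587), np.float64(0.1197)]
cams [array([0.37681313, 0.02597778, 1.24783102]), array([0.16224251, 0.3316619 , 0.94377802])]
bottle open top [0.70973222 0.02366095 0.118     ] shut cap [0.66468372 0.2677553  0.126     ] beaker [ 0.6777132 -0.281573   0.06     ]
```

```bash
cat >> h.py <<'E'
BC=np.array([.515,.007]); BY=np.radians(-4.8)
def down(ydir):
    f=(ydir+np.pi/2)/2; return [0,np.cos(f),np.sin(f),0]
QB=down(np.pi/2+BY)
def slot(x,y=0): return BC+[x*np.cos(BY)-y*np.sin(BY),x*np.sin(BY)+y*np.cos(BY)]
def move_cap(xy,sx,zp=.006,zr=.0075):
    p=slot(sx)
    env.reach([*xy,.09],QB); effector.gripper_to(.052,25)
    env.servo_line([*xy,zp],feed=.15); effector.gripper_to(.02,25)
    s=sensors.state(); print('grip',s['opening'],s['grasp_force'],s['eef_pos'].round(4),s['ft_force'].round(1))
    env.servo_line([*xy,.12],feed=.25)
    s=sensors.state(); print('lift',s['opening'],s['grasp_force'])
    env.reach([*p,.12],QB); env.servo_line([*p,zr],feed=.15)
    effector.gripper_to(.052); env.servo_line([*p,.12],feed=.25)
    s=sensors.state(); print('t',s['time_s'])
E
python3 - <<'E'
from h import *
for p in([.53,.313,.09],[*slot(.048),.12],[*slot(-.048),.01],[.4,.26,.006]): 
    print(np.round(env.ik(p,QB),2) if env.ik(p,QB) is not None else None)
move_cap((.5304,.3133),.048)
cv2.imwrite("pics/top1.png",read_camera("top"))
E
```

```text
[-0.51  0.67 -0.1   1.64  0.08  0.83  0.85]
[-0.03  0.56 -0.02  1.77  0.02  0.81  1.43]
[-0.01  0.63 -0.08  2.12  0.13  0.39  1.29]
[-0.57  0.65 -0.08  2.09  0.13  0.4   0.74]
grip 0.019980472179201958 0.0 [0.5306 0.3134 0.0065] [ 0.1  0.3 -0.7]
lift 0.020022402876758064 0.0
t 6.7667
```

Run:
```python
from h import *
a=cv2.imread("pics/top1.png");b=read_camera("side")
for n,im in(("top",a),("side",b)):
    for r,ks in caps(im,n):
        for (c,rad),ar in ks:
            p=ray(n,c,.025)
            if .35<p[0]<.65 and .15<p[1]<.4: print(n,np.round(c,1),round(rad,1),ar,p.round(4))
cv2.imwrite("pics/both1.png",np.hstack([cv2.resize(a[140:300,100:300],(400,320)),cv2.resize(b[220:380,130:330],(400,320))]))
```

```text
top [164.7 276. ] 7.0 124.5 [0.3993 0.2589 0.025 ]
top [141.5 259. ] 6.8 118.5 [0.4475 0.3166 0.025 ]
top [169.2 242.4] 6.6 115.5 [0.4838 0.243  0.025 ]
top [141.6 226.8] 6.7 113.5 [0.5308 0.3131 0.025 ]
top [170.1 217.8] 6.5 114.0 [0.548  0.2373 0.025 ]
side [216.6 334.3] 8.1 183.0 [0.3991 0.2602 0.025 ]
side [183.3 333.3] 8.2 177.0 [0.4473 0.3179 0.025 ]
side [166.5 304.5] 7.9 162.0 [0.5276 0.3138 0.025 ]
side [202.5 301.5] 7.9 167.0 [0.4816 0.2434 0.025 ]
side [189.9 279.9] 8.0 154.0 [0.5451 0.2379 0.025 ]
```

View pics/both1.png

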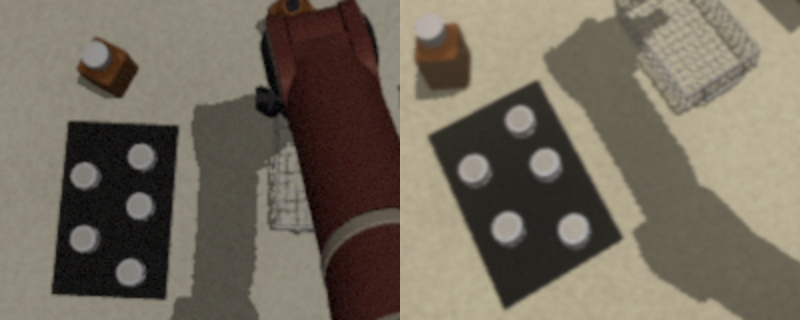

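The left half (top view) and the right half (side view) show all five caps unmoved, so the fingers closed on nothing. The arm is over the basket. I'll check where the fingers really are against the cameras.

Run:
```python
from h import *
effector.gripper_to(.052)
env.reach([.5304,.3133,.06],QB)
b=read_camera("side"); s=sensors.state(); print(s['eef_pos'],s['tcp_rot'],s['opening'])
print([proj("side",[.5304,.3133,z]).round(0) for z in(.025,.06,.079,.133)],[proj("side",[.5304,.3133+d,.06]).round(0) for d in (-.03,.03)])
cv2.imwrite("pics/side2.png",cv2.resize(b[200:360,90:290],None,fx=3.7,fy=3.7,interpolation=cv2.INTER_CUBIC))
```

```text
[0.53210293 0.31035425 0.06030959] [ 7.39280523e-04  4.39036076e-02  9.99035111e-01 -8.79110406e-04] 0.05227455313795765
[array([166., 303.]), array([163., 298.]), array([162., 296.]), array([156., 287.])] [array([175., 291.]), array([152., 307.])]
```

View pics/side2.png

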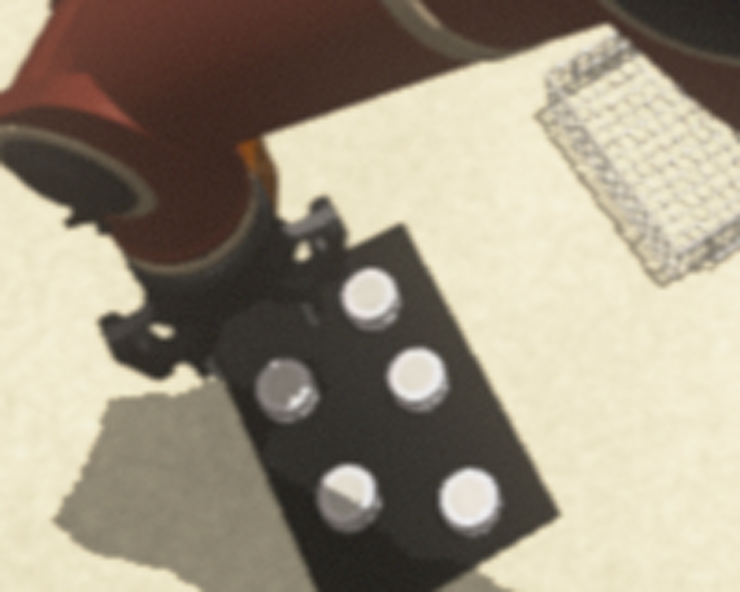

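The side crop shows the gripper's knuckles at (130,345) and (320,215), over cap D at (288,390). They are farther up the image than the reported TCP should give. I'll check the real fingertip position over bare bench with both views.

Run:
```python
from h import *
env.servo_line([.53,.31,.10],feed=.3)
env.reach([.48,.125,.08],QB); env.wait(.3)
s=sensors.state(); print(s['time_s'],s['eef_pos'],s['opening'])
ims=[]
for n in("side","top"):
    b=read_camera(n); p=s['eef_pos']; c=proj(n,p)
    print(n,c, [proj(n,p+[0,d,0]).round(1) for d in(-.026,.026)],proj(n,p*[1,1,0]))
    x0=int(c[0])-60;y0=int(c[1])-60; print(x0,y0); q=cv2.resize(b[y0:y0+120,x0:x0+120],(400,400),interpolation=cv2.INTER_CUBIC)
    ims.append(cv2.drawMarker(cv2.convertScaleAbs(q,alpha=1.5),(int((c[0]-x0)*3.33),int((c[1]-y0)*3.33)),(0,255,0),0,12))
cv2.imwrite("pics/tip.png",np.hstack(ims))
```

```text
9.7167 [0.48034085 0.12644635 0.07996813] 0.05214645180052783
side [241.88971757 264.021753  ] [array([250.7, 257.7]), array([232.9, 270.4])] [242.83470961 276.9450505 ]
181 204
top [211.97264695 238.08114136] [array([222.4, 237.2]), array([201.6, 239. ])] [214.73758798 240.51707469]
151 178
```

View pics/tip.png

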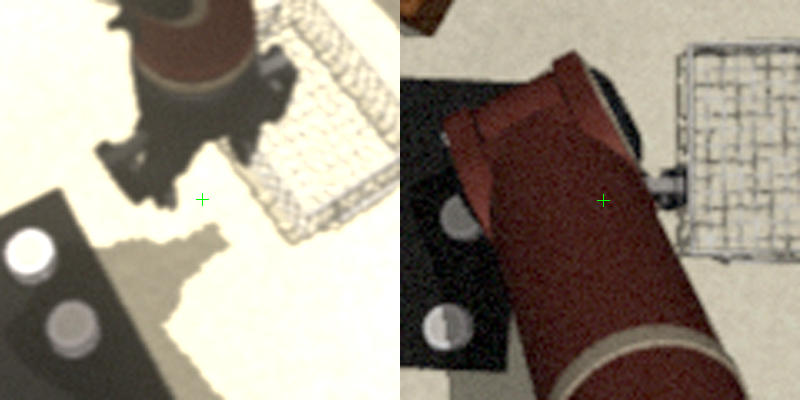

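The fingertips are at (168,205) and (243,160) in the left crop, with the reported TCP marked at (202,199). So the real tips sit about 20–30 mm higher than reported. I'll probe the bare bench by touch, at the opening that matches a cap.

Run:
```python
from h import *
effector.gripper_to(.034)
env.servo_line([.48,.125,.012],feed=.15); env.wait(.1)
f0=sensors.state()['ft_force'].copy(); print(f0)
z=.012
try:
    while z>-.03:
        z-=.003; env.servo_line([.48,.125,z],feed=.03); s=sensors.state(); d=s['ft_force']-f0
        print(round(z,3),s['eef_pos'][2].round(4),d.round(1))
        if abs(d[2])>4: break
except env.MotionError as e: print('ME',e)
print(sensors.state()['time_s'])
```

```text
[-0.82300849 -0.01678879 -0.06932901]
0.009 0.0094 [ 1.  -0.5 -0.7]
0.006 0.0059 [ 0.9 -0.8 -0.4]
0.003 0.0028 [ 0.8 -0.6 -0. ]
0.0 -0.0002 [ 0.4 -0.2  0.3]
-0.003 -0.0032 [ 1.5 -0.   0. ]
-0.006 -0.0062 [0.2 0.5 0.3]
-0.009 -0.0092 [ 0.  -0.3  0.2]
-0.012 -0.0122 [ 1.   0.2 -0.5]
-0.015 -0.0152 [ 0.6 -0.6  0.2]
-0.018 -0.0182 [ 1.1  0.4 -0.6]
-0.021 -0.0212 [0.7 0.7 0.9]
-0.024 -0.0242 [ 1.5 -0.1 -0.4]
-0.027 -0.0272 [ 2.1 -0.3  0.4]
-0.03 -0.0302 [ 1.3 -0.3  1. ]
-0.033 -0.0332 [0.6 0.5 0.4]
14.5833
```

Run:
```python
from h import *
f0=np.array([.1,-.1,0]); z=-.033
try:
    while z>-.07:
        z-=.003; env.servo_line([.48,.125,z],feed=.05); s=sensors.state(); d=s['ft_force']-f0
        print(round(z,3),s['eef_pos'][2].round(4),d.round(1))
        if abs(d[2])>4: break
except env.MotionError as e: print('ME',e)
s=sensors.state();print(s['time_s'],s['opening'],s['joints'].round(4),s['tcp_rot'])
b=read_camera("side"); t=read_camera("top")
cv2.imwrite("pics/tip2.png",np.hstack([cv2.resize(cv2.convertScaleAbs(b[190:310,180:300],alpha=1.3),(400,400)),cv2.resize(t[178:298,151:271],(400,400))]))
```

```text
-0.036 -0.0362 [-0.2  0.4 -0.5]
-0.039 -0.0392 [-0.2  0.1  0.2]
-0.042 -0.0397 [-2.6 -0.9 19. ]
15.3333 0.03394521007407947 [-0.2541  0.7521 -0.0678  2.0614  0.1441  0.3314  1.047 ] [ 5.61743496e-04  4.18603962e-02  9.99123310e-01 -4.68805668e-05]
```

View pics/tip2.png

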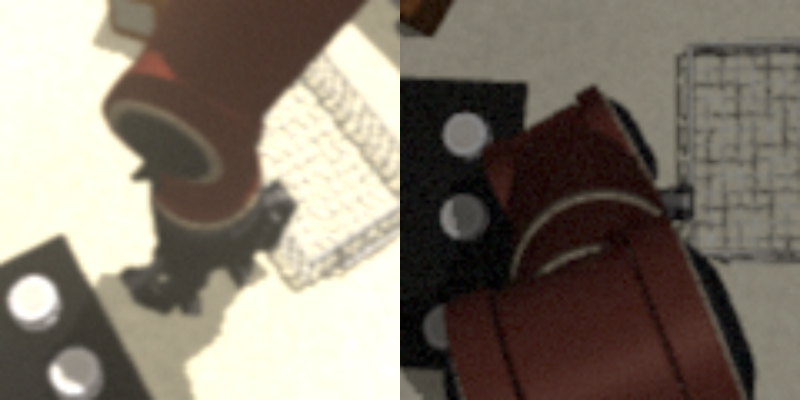

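The left crop shows the fingertips at about (195,305) and (243,275) touching the bench. Contact came at a reported TCP z of -0.0395, so the true tip is about 39.5 mm above the reported one at 34 mm opening. I'll correct for that and pick one cap as a test.

```bash
cat >> h.py <<'E'
def cycle(xy,sx,O=.0395):
    p=slot(sx)
    env.reach([*xy,.05-O],QB); effector.gripper_to(.052,25)
    env.servo_line([*xy,.006-O],feed=.15); effector.gripper_to(.02,25)
    s=sensors.state(); print('grip',s['opening'],s['grasp_force'],s['eef_pos'].round(4),s['ft_force'].round(1))
    if s['opening']<.028: raise SystemExit('missed')
    env.servo_line([*xy,.10-O],feed=.25)
    env.reach([*p,.10-O],QB); print('carry',sensors.state()['opening']); env.servo_line([*p,.0078-O],feed=.15)
    print(sensors.state()['ft_force'].round(1))
    effector.gripper_to(.052); env.servo_line([*p,.10-O],feed=.25)
    s=sensors.state(); print('t',s['time_s'],s['ft_force'].round(1))
E
python3 - <<'E'
from h import *
env.servo_line([.48,.125,.05],feed=.3)
cycle((.5304,.3133),.048)
E
```

```text
grip 0.033030154901257824 25.04305511713028 [ 0.5314  0.314  -0.0322] [ 0.1 -0.3  3.5]
carry 0.03316442097133702
[-0.4  0.3  0.7]
t 21.0917 [-0.2 -0.7 -0.2]
```

```bash
sed -i 's/\[\*xy,.006-O\]/[*xy,.0075-O]/' h.py
python3 - <<'E'
from h import *
cycle((.4477,.3170),0.0)
cycle((.3995,.2597),-.048)
env.reach([.47,-.268,.24],QB)
b=read_camera("side"); t=read_camera("top"); print(sensors.state()['time_s'])
cv2.imwrite("pics/s3.png",b); cv2.imwrite("pics/t3.png",t)
cv2.imwrite("pics/chk.png",np.hstack([cv2.resize(cv2.convertScaleAbs(t[150:300,110:300],alpha=1.5),(400,316)),cv2.resize(b[190:370,130:330],(400,360))[:316]]))
E
```

```text
grip 0.032694744956473495 25.075490176677704 [ 0.4486  0.3175 -0.0309] [-0.  -0.1  3.7]
carry 0.03262707199863925
[ 0.3 -2.  -0.7]
t 26.65 [-0.3  0.5  0.7]
grip 0.03252208558011777 25.14794558286667 [ 0.4003  0.26   -0.031 ] [-0.4 -0.4  4.1]
carry 0.032605864593277266
[-0.   0.5  0.5]
t 31.825 [0.2 0.2 1.1]
33.1833
```

View pics/chk.png

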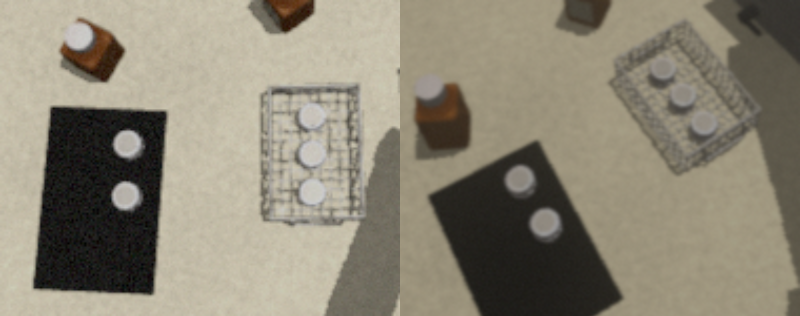

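The top crop shows three caps flat and separate in the basket at (312,116), (312,153) and (312,191), with two left on the mat at (127,143) and (125,195). Both bottles are untouched. Next is the lid, starting with an IK check along the arc.

```bash
cat >> h.py <<'E'
H=np.array([.613,-.2705]); YW=np.radians(1.0); OB=.036; DEP=.017
def hp(th,dz=0):
    r=-.145*np.cos(th)+.038*np.sin(th)
    return [H[0]+r*np.cos(YW),H[1]+r*np.sin(YW),.141+.145*np.sin(th)+.038*np.cos(th)-DEP-OB+dz]
E
python3 - <<'E'
from h import *
print(sensors.state()['joints'].round(2))
for yd in(YW,YW+np.pi):
    for th in(0,.35,.7,1.047):
        q=env.ik(hp(th),down(yd)); print(round(yd,2),th,np.round(hp(th),3),None if q is None else np.round(q,2))
E
```

```text
[ 0.67  0.41 -0.29  1.67  0.13  1.08  1.83]
0.02 0 [ 0.468 -0.273  0.126] [ 0.44  0.53  0.07  1.82 -0.05  0.79  0.55]
0.02 0.35 [ 0.49  -0.273  0.173] [ 0.42  0.5   0.07  1.72 -0.04  0.93  0.53]
0.02 0.7 [ 0.527 -0.272  0.21 ] [ 0.4   0.51  0.07  1.57 -0.04  1.06  0.49]
0.02 1.047 [ 0.573 -0.271  0.233] [ 0.36  0.56  0.07  1.42 -0.04  1.17  0.46]
3.16 0 [ 0.468 -0.273  0.126] [-0.15  0.79  1.13  1.84 -0.82  1.07 -1.82]
3.16 0.35 [ 0.49  -0.273  0.173] [-0.16  0.74  1.13  1.73 -0.73  1.16 -1.94]
3.16 0.7 [ 0.527 -0.272  0.21 ] [-0.16  0.74  1.13  1.59 -0.7   1.27 -2.03]
3.16 1.047 [ 0.573 -0.271  0.233] [-0.14  0.78  1.13  1.43 -0.71  1.37 -2.11]
```

Run:
```python
from h import *
Q=down(YW)
env.reach(hp(0,.08),Q); effector.gripper_to(.05,30)
env.servo_line(hp(0),feed=.08)
print('pre',sensors.state()['ft_force'].round(1),sensors.state()['eef_pos'])
effector.gripper_to(0,30); s=sensors.state()
print('grip',s['opening'],s['grasp_force'],s['ft_force'].round(1),s['eef_pos'],s['time_s'])
if s['opening']<.006: raise SystemExit('missed')
for th in(.06,.12,.18):
    env.servo_line(hp(th),feed=.04); s=sensors.state(); print(th,s['opening'].__round__(4),s['ft_force'].round(1),s['eef_pos'].round(4)-np.round(hp(th),4))
    if np.abs(s['ft_force']).max()>35: break
cv2.imwrite("pics/s4.png",read_camera("side")); print(s['time_s'])
```

```text
pre [ 0.  -0.1 -0.2] [ 0.46844329 -0.27332299  0.12652584]
grip 0.008520234910159864 29.591209888458252 [1.2 0.2 0.6] [ 0.469268   -0.27312882  0.12646177] 36.175
0.06 0.0086 [ 5.4 -1.4 -5.6] [ 9.e-04 -1.e-04  0.e+00]
0.12 0.0087 [ 5.6 -1.8 -5.4] [ 0.0007 -0.0002 -0.0001]
0.18 0.009 [ 4.9 -2.  -6.1] [ 0.0003 -0.0001 -0.0004]
37.3
```

Forces are low and the bar is held. Now the rest of the arc.

Run:
```python
from h import *
for th in np.linspace(.18,1.047,11)[1:]:
    env.servo_line(hp(th),feed=.06); s=sensors.state(); print(round(th,2),round(s['opening'],4),round(s['grasp_force'],1),s['ft_force'].round(1),(s['eef_pos']-hp(th)).round(4))
    if np.abs(s['ft_force']).max()>40: print('stop');break
env.wait(.3)
b=read_camera("side");t=read_camera("top"); print(sensors.state()['time_s'])
cv2.imwrite("pics/lid.png",np.hstack([cv2.resize(b[60:260,200:430],(400,348)),cv2.resize(cv2.convertScaleAbs(t[110:284,225:425],alpha=1.5),(400,348))]))
```

```text
0.27 0.0085 29.1 [ 4.8 -1.5 -5.7] [-0.0001 -0.0001 -0.0006]
0.35 0.0085 29.2 [ 3.  -1.9 -6.2] [-0.0009 -0.0002 -0.0007]
0.44 0.0088 29.3 [ 0.9 -2.8 -5.3] [-0.0008 -0.0002  0.0001]
0.53 0.0085 29.5 [-3.3 -0.8 -1.4] [-0.0012 -0.0002  0.0004]
0.61 0.0087 29.6 [-5.3 -0.9  2.4] [-0.0015 -0.0002  0.0009]
0.7 0.0084 29.6 [-7.8 -0.3  5.5] [-0.0017 -0.0003  0.0016]
0.79 0.0085 29.6 [-7.2  0.4  7. ] [-0.0019 -0.0003  0.0021]
0.87 0.0084 30.4 [-7.3  0.6  8. ] [-0.0009 -0.0004  0.0029]
0.96 0.0083 30.8 [-5.7  0.9  7.7] [ 0.0001 -0.0004  0.003 ]
1.05 0.0084 31.0 [-4.4  0.4  6. ] [ 0.0009 -0.0004  0.0029]
41.4167
```

View pics/lid.png

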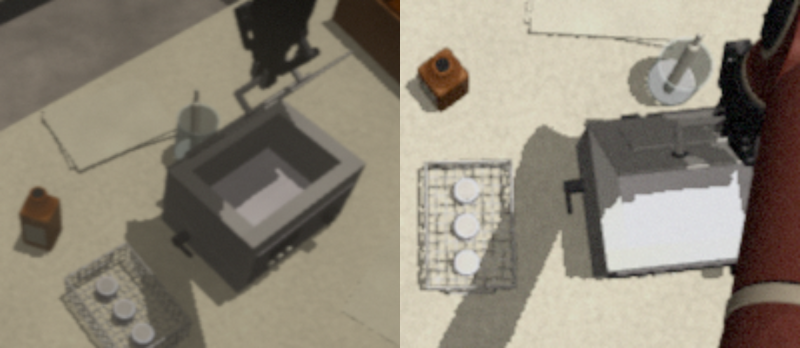

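In the side crop the lid shows as a thin line at (240..350, 110..55). From this camera, a lid at about 60.6° would be seen exactly edge-on, so that confirms the angle. The caps, basket, bottle and beaker in view are untouched.

Run:
```python
from h import *
env.wait(.3); s=sensors.state(); print(s['eef_pos'],np.abs(s['joint_vel']).max(),s['opening'],s['grasp_force'])
print(env.job_done())
```

```text
[ 0.5740049  -0.27161602  0.23535665] 0.0011160036961011756 0.00846229299009596 30.940150022506714
the job is handed in; nothing more can be done
None
```

I've handed the job in, though no verdict came back: three caps lie side by side in the basket, two are still on the mat, and the gripper is holding the lid still at about 60°, with the bottles and beaker untouched.

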